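# Lower the ratchet-arm bench magnifier over the circuit board

### The job

Bring the bench magnifier down over the circuit board: press the thumb paddle of its ratchet pawl with the fingertips to free the pawl from the teeth and, keeping the paddle pressed, push the arm down until it lies level on its stop, then let go so that the pawl drops back into the teeth. Only push downwards: do not lift the arm, keep off the lens head, and leave the circuit board, multimeter, solder reel and screwdriver where they are.

Things in the scene. Friction and masses are not known exactly. Their poses are not given: they have to be found in the camera images.
- stand: The magnifier's stand, fixed to the bench: dark steel base plate 220 x 160 x 16 mm, aluminium post 34 x 36 mm, and at its head a steel toothed quadrant of 58 mm radius. Origin on the underside of the base plate, straight below the arm's hinge; z up, x points the way the arm reaches (towards the lens), y along the hinge. The plate's centre is at x 30 mm.
- boom_hinge (a point): Centre of the arm's horizontal hinge at the head of the post, 160 mm above the stand's origin; the arm swings about the stand's y axis through it. The arm is an aluminium bar 22 mm wide and 24 mm high that reaches 245 mm from here to the lens head. It is spring-balanced and stays where it is left: hinge friction 0.55 N m, so about 5 N at the paddle, a little more if moved fast.
- boom (a joint): Angle of the magnifier's arm, rad. 0: top of its travel, sloping 0.62 rad up from level. It grows as the arm goes down; 0.62: level, on its rubber stop. Starts between 0.06 and 0.26. With the pawl down the arm can still be raised, but downward it goes at most 0.16 rad (one tooth) and is then held by a tooth.
- pawl (a joint): Angle of the pawl, rad: a steel two-armed lever pivoted on the arm, nose over the teeth, thumb paddle on the other side. 0: fully down in the teeth (0.03 when the arm is level, up to 0.11 on a tooth's flank); over 0.12 it is clear of the teeth; 0.2: pressed to its stop, from where more push on the paddle swings the arm down. A spring returns it when let go.
- pawl_pivot (a point): Pivot of the pawl on the arm, parallel to the hinge. In the arm's frame (origin at the hinge, x outward along the arm, z square to it on its upper side) it lies at x 55, z 54 mm.
- paddle: The pawl's thumb paddle, a black ribbed plate above the arm: 32 mm along the arm (x), 36 mm wide (y, along the hinge), 5 mm thick. Origin at the centre of its upper, pressing face, 62 mm outward of and 3 mm above the pawl's pivot at pawl 0; z is the face's normal. The face slopes 0.15 rad down outward against the arm. Pressing takes 2 N at first, 3.5 N at full travel (12 mm). Nothing is above it.
- lens: The magnifier's head at the end of the arm: a white ring 152 mm across and 26 mm thick round a glass lens. Origin at its centre, 318 mm from the hinge in line with the arm. Not to be touched.
- board_holder: Loose holder with a green circuit board on the mat under the lens, 75 x 150 mm, 43 mm high; origin at the centre of its underside. To be left alone.
- multimeter: Loose red and black multimeter lying on the mat beside the stand, 170 x 85 x 46 mm (x along its length), origin at the centre of its underside. To be left alone.
- solder_reel: Loose metal solder reel standing on its flange, 60 mm across, 46 mm high, origin at the centre of its underside. To be left alone.
- screwdriver: Loose screwdriver with a black handle lying on the mat, 150 mm long (x along it), origin under its middle. To be left alone.

How it is judged:
On the way, in this order (a step that is already met when the one before it is completed fails the run):
1. the pawl is pressed clear of the teeth while the arm is still raised (value of joint pawl above 0.14 rad and value of joint boom below 0.42 rad), for 0.1 s.
2. the arm is pushed down to its level stop with the paddle still pressed (value of joint boom above 0.58 rad and value of joint pawl above 0.12 rad), for 0.1 s.
At the end, for the whole second after the job is handed in: The arm rests within 0.04 rad of its level stop, still, the pawl is back in the teeth (below 0.06 rad), and the circuit board holder, multimeter, solder reel and screwdriver are within 20 mm of where they were (value of joint boom above 0.58 rad and value of joint pawl below 0.06 rad and velocity of joint boom between -0.05 and 0.05 rad/s and distance of each of board_holder, multimeter, solder_reel, screwdriver from where it was at the start of the episode below 0.02 m); the robot touches nothing.
It fails at once if the arm is lifted from its start (by 35 mm or more at the lens, or to the top of its travel) (value of joint boom below 0.03 rad or (value of joint boom below 0.15 rad and distance of lens from where it was at the start of the episode above 0.035 m)).
It fails at once if the lens head is touched (contact force between any of the fingers, the arm and lens above 1 N).
It fails at once if the circuit board, multimeter, solder reel or screwdriver is pushed away or lifted (20 mm) (distance of any of board_holder, multimeter, solder_reel, screwdriver from where it was at the start of the episode above 0.02 m).
It also fails if it takes over 38 s, if anything falls off the work surface, if the arm or the gripper's body presses on something with over 40 N, if the wrist force passes 120 N, or if a joint passes its speed limit or range.

### The arm

A 6-joint arm with a two-finger parallel gripper is mounted at the origin on the work surface. World frame = base frame: x ahead of the robot, y to its left, z up, the work surface at z = 0. Lengths are in m, angles in rad, forces in N, time in s.
With the tool pointing down it reaches from about 0.3 to 0.875 m from the base axis. Payload 6.4 kg.
Tool frame: the origin (TCP) lies between the finger pads; the fingertips stand 25 mm ahead of it and the grasp point (between the pads) lies 6 mm ahead of it; z points along the fingers, y is the line along which they close (so a half turn about z gives the same grasp; the last joint's range is limited). The gripper opens to 88 mm and grips with 3 to 60 N. Pads are 18 mm wide; open, the fingers measure 123 mm over their backs; the gripper's body (75 mm by 187 mm) begins 45 mm behind the grasp point.
Start: joints at [-1.426, 0.181, 1.607, -0, 1.354, -0.206], TCP at [0.198, -0.54, 0.264] pointing down, gripper open.
Joint ranges: [-2.99, 2.99], [-0.89, 2.07], [0.3, 2.58], [-1.14, 4.28], [0, 2.63], [-3.12, 3.12]. Speed limits (rad/s): [2.57, 2.57, 3.01, 3.14, 3.14, 3.14].

### API

Orientations are given as a unit quaternion [x, y, z, w].
In Python, from cell import get_obs, read_camera, camera_params, job_done gives the robot as it stands. The module is installed in compiled form; this text tells all that it offers.
- The arm moves only by the tool play_rows, never from a script. Its argument "motion" is a list of rows, each a list of 7 numbers: the shift along the tool's x, y, z scaled (see below), then the turn, a rotation vector about the tool's x, y, z scaled (see below), then the opening, from 0 (shut) to 1 (fully open). In form: [[x, y, z, ax, ay, az, gripper], ...]. A call has exactly 10 rows; each row is the pose to reach, as a shift and turn from the pose commanded when the call began, along the tool's axes at that moment; what a row does not reach only later rows make up. The controller multiplies each number of a shift by 80 mm and each number of a turn by 90 degrees. A row lasts 1/12 s, in which the tool goes at most 41.7 mm and 7.16 degrees, less where a joint would pass 70% of its speed; a pose out of reach is approached as far as the arm can. A call with a number of a shift or a turn outside -1 to 1 is refused whole. A call with a gripper value outside its range is refused whole. The fingers move at their own pace and stop on an object; "force" is the grip in N (left out, the last holds). Time passes only in rows, so rows that repeat a pose let the fingers close, or fill a call up. It gives the time, the measured TCP pose, the force, the opening and the grip force at its end, in the units of the state.
- get_obs(): the state, without advancing time (a new reading comes with each control period).
- read_camera(name): name is "side" or "top" or "wrist"; returns the picture (420x560x3 uint8, red, green, blue); there is no depth.
- camera_params(name): a dict with "camera_matrix" (3x3 intrinsics, pixels), "T" (4x4, takes a point from camera to world coordinates). Camera axes: x right, y up, looking along -z (the intrinsics and any distortion apply to the point x, -y, -z); pixel columns grow to the right and rows downward; lengths in m; the calibration is good to about 2 mm. A picture is of the moment at which its call begins: read the wrist's pose just before it. camera_params takes no time and is no camera call; for the wrist camera it gives the pose at the moment of the call.
- job_done(): hands the job in; it is judged then, once.
The state is a dict: "clock": time; "joint_pos": joint angles; "joint_vel": joint speeds; "joint_efforts": joint torques, N m; "tool_pos": TCP position; "tcp_rot": TCP orientation; "ft_force": force on the tool from outside, world axes, zero at the start; "torque": the same for the moment, N m; "finger_gap": finger opening in m; "finger_force": force on a finger pad.
Only numpy, scipy, OpenCV 4.12 (cv2) and the standard library are available. Lean on these libraries where they do the work, as an engineer would, in place of code of your own. Each camera call takes 0.05 s, during which the arm holds its last target. There are 200 camera calls.

## Working session

There is one attempt and no reset: what is moved stays moved. The work goes in short steps, Python scripts to look and compute and a tool call to move; the robot and the scene stay as the last step left them, time stands still between calls to the robot, and variables do not carry over. Pictures are saved under pics/ and viewed, at most 10 in all, crops included, and the job is handed in when it is done.

Besides the shell and the picture viewer there is one more tool, called after ">>>" as name(argument=value, ...), one argument or row to a line, values as JSON. play_rows: Moves the arm, as the interface text tells. Its arguments: {"type":"object","properties":{"motion":{"type":"array"},"force":{"type":"number"}},"required":["motion"]}

```bash
mkdir -p pics; python3 - <<'E'
from cell import *
import cv2,numpy as np
print(get_obs())
for n in("side","top"):
    im=read_camera(n);cv2.imwrite(f"pics/{n}0.png",im[:,:,::-1])
    p=camera_params(n);print(n,np.round(p["camera_matrix"],1).tolist(),np.round(p["T"],4).tolist(),[k for k in p])
E
```

```text
{'clock': 0.0, 'joint_pos': array([-1.42632770e+00,  1.81501934e-01,  1.60801673e+00,  6.62803312e-06,
        1.35377476e+00, -2.06296907e-01]), 'joint_vel': array([-3.91744400e-04, -1.73277536e-04,  8.29572861e-04, -6.52081880e-04,
        2.02748200e-03, -3.28183119e-05]), 'joint_efforts': array([-6.44406718e-04, -4.33870161e+01, -3.41845608e+01,  7.02753779e-02,
        3.85483482e-02, -1.34914631e-04]), 'tool_pos': array([ 0.19752726, -0.53948395,  0.26282787]), 'tcp_rot': array([ 9.84659593e-01,  1.74484277e-01,  2.95188259e-05, -8.49877551e-04]), 'ft_force': array([-0.43464168,  0.36148974,  0.1503941 ]), 'torque': array([ 0.0127142 , -0.06901684, -0.01371754]), 'finger_force': 0.0, 'finger_gap': 0.08827853994240721}
side [[381.2, 0.0, 277.6], [0.0, 381.2, 208.1], [0.0, 0.0, 1.0]] [[0.9997, 0.0209, -0.0111, 0.5725], [-0.0233, 0.7886, -0.6145, -0.5394], [-0.0041, 0.6146, 0.7888, 0.8682], [0.0, 0.0, 0.0, 1.0]] ['camera_matrix', 'T']
top [[458.2, 0.0, 278.9], [0.0, 458.2, 214.1], [0.0, 0.0, 1.0]] [[0.0022, 0.9881, -0.1541, 0.4371], [-0.9997, -0.0017, -0.0254, -0.0209], [-0.0253, 0.1541, 0.9877, 1.1092], [0.0, 0.0, 0.0, 1.0]] ['camera_matrix', 'T']
```

View pics/side0.png

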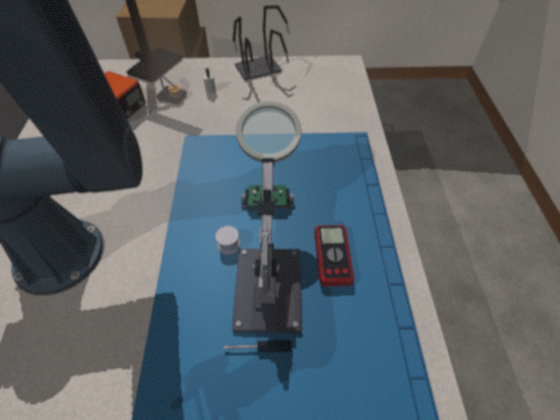

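View pics/top0.png

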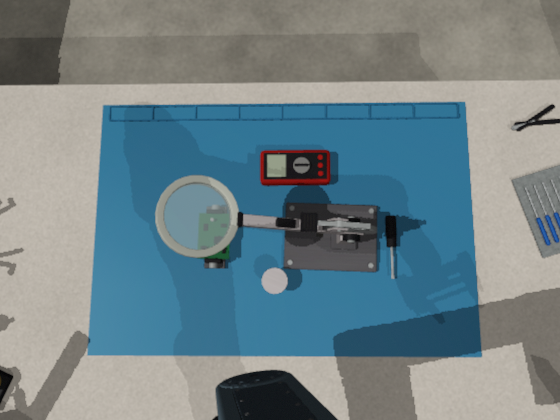

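The side view shows the plate with corners near (244,249), (300,249), (301,333) and (234,331), and the lens at (269,131). In the top view the plate spans (286,205) to (378,271) and the lens is at (197,217). The arm reaches along world +y. I'll fit the pose and overlay it on enlarged crops.

```bash
cat > h.py <<'E'
from cell import *
import cv2,numpy as np
from scipy.spatial.transform import Rotation as R
def proj(n,P,p=None):
    p=p or camera_params(n);T=np.linalg.inv(p["T"]);c=np.atleast_2d(P)@T[:3,:3].T+T[:3,3]
    c=c*[1,-1,-1];u=c@p["camera_matrix"].T;return u[:,:2]/u[:,2:]
def stand(q,P):  # stand->world
    return R.from_euler('z',q[2]).apply(np.atleast_2d(P))+[q[0],q[1],0]
def arm(q,P,b=None): # arm frame->world; slope up
    s=.62-(q[3] if b is None else b);P=np.atleast_2d(P)
    return stand(q,R.from_euler('y',-s).apply(P)+[0,0,.16])
def pawl(q,P,b=None,a=0.): # paddle frame->world
    t=R.from_euler('y',.15).apply(np.atleast_2d(P))+[.062,0,.003]
    return arm(q,R.from_euler('y',a).apply(t)+[.055,0,.054],b)
E
cat > fit.py <<'E'
from h import *
from scipy.optimize import least_squares
C=np.array([[.14,.08,.016],[.14,-.08,.016],[-.08,-.08,.016],[-.08,.08,.016]])
cam={n:camera_params(n) for n in("side","top")}
obs={"side":([[244,249],[300,249],[301,333],[234,331]],[269,131]),"top":([[285,270],[287,205],[378,206],[378,271]],[197,217])}
def res(q):
    r=[]
    for n,(c,l) in obs.items():
        r+=[proj(n,stand(q,C),cam[n])-c, proj(n,arm(q,[[.318,0,0]]),cam[n])-[l]]
    return np.concatenate(r).ravel()
s=least_squares(res,[.43,-.18,1.57,.16],loss='soft_l1');q=s.x
print(q,np.round(res(q),1));np.save("q.npy",q)
ims=[]
th=np.linspace(0,6.28,40)
for n,(x,y) in (("side",(220,90)),("top",(150,165))):
    im=cv2.imread(f"pics/{n}0.png");k=4
    w,h=(100,150) if n=="side" else (100,150)
    if n=="side":x,y,w,h=215,190,100,150
    else:x,y,w,h=280,165,100,150
    cr=cv2.resize(im[y:y+h,x:x+w],None,fx=k,fy=k,interpolation=cv2.INTER_CUBIC)
    def dr(P,col,cl=True):
        u=((proj(n,P,cam[n])-[x,y]+.5)*k).astype(int);cv2.polylines(cr,[u],cl,col,1)
    dr(stand(q,C),(0,255,255))
    pd=np.array([[.016,.018,0],[.016,-.018,0],[-.016,-.018,0],[-.016,.018,0]])
    dr(pawl(q,pd),(0,0,255))
    dr(arm(q,[[0,0,.012],[.245,0,.012]]),(0,255,0),False)
    ims.append(cr)
cv2.imwrite("pics/fit.png",np.hstack(ims))
E
python3 fit.py
```

```text
[ 0.5529516  -0.14911027  1.53694207  0.24246497] [-5.9 -0.6 -0.8 -0.2  0.5 -1.1 -3.2  0.3 -1.3  1.  -0.5 -1.8 -0.2 -3.1
  0.  -1.3 -0.2  0.5  2.8 -0.6]
```

View pics/fit.png

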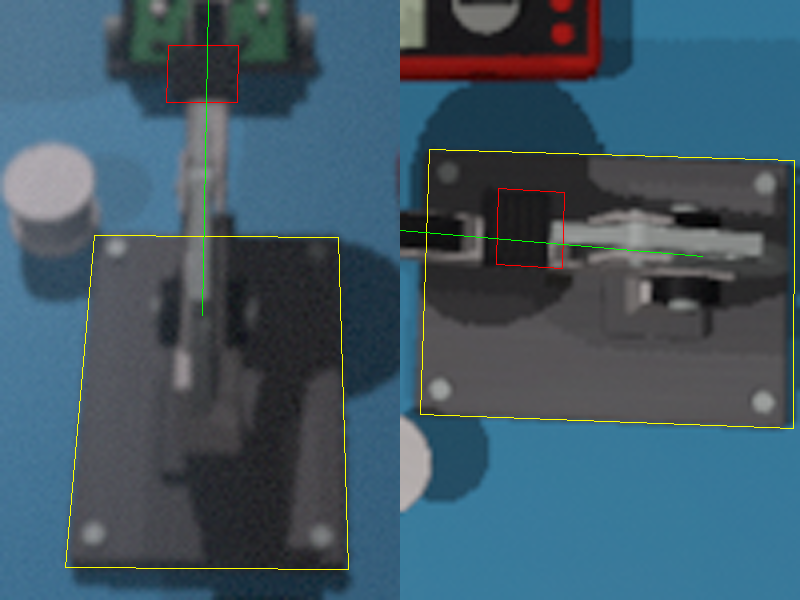

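The overlay matches the plate and paddle in both views. In the top view the paddle centre sits at crop (519,227), about 3 px outward of the model. I'll refit using the four plate bolts, the paddle and the lens.

```bash
cat > fit2.py <<'E'
from h import *
from scipy.optimize import least_squares
cam={n:camera_params(n) for n in("side","top")}
b={"side":np.array([[115,247],[320,248],[320,536],[93,533]])/4+[215,190]-.5,
   "top":np.array([[440-400,390],[448-400,172],[765-400,183],[763-400,402]])/4+[280,165]-.5}
# paddle centre / lens ring centre
pd={"top":np.array([119,227])/4+[280,165]-.5}
ln={"side":[269,131],"top":[197,217]}
def res(q):
    d=q[4];C=np.array([[.14-d,.08-d,.018],[.14-d,-.08+d,.018],[-.08+d,-.08+d,.018],[-.08+d,.08-d,.018]])
    r=[]
    for n in b:
        r.append(proj(n,stand(q,C),cam[n])-b[n])
        r.append(proj(n,arm(q,[.318,0,0]),cam[n])-[ln[n]])
        if n in pd:r.append(proj(n,pawl(q,[0,0,0]),cam[n])-[pd[n]])
    return np.concatenate(r).ravel()
q=least_squares(res,[.55,-.15,1.53,.2,.012],loss='soft_l1').x
print(q,np.round(res(q),1).tolist());np.save("q.npy",q)
for bb,a in((q[3],0),(q[3],.2),(.45,.2),(.62,.2)):
    c,nn=pawl(q,[[0,0,0],[0,0,1]],bb,a);print(bb,a,np.round(c,4),np.round(nn-c,3))
print("lens",arm(q,[.318,0,0]))
o=get_obs();print(R.from_quat(o['tcp_rot']).as_matrix().round(3).tolist())
E
python3 fit2.py
```

```text
[ 0.55318992 -0.1449895   1.53407337  0.2534731   0.01451224] [0.2, 0.1, -0.6, 0.4, 0.4, 0.1, -0.0, 0.2, -0.8, 0.5, -0.5, 0.0, -0.6, 0.1, -0.3, 0.0, -0.3, 0.1, 0.3, -1.0, 0.1, 0.1]
0.2534731003122274 0 [ 0.5565 -0.0562  0.2551] [-0.008 -0.215  0.977]
0.2534731003122274 0.2 [ 0.5566 -0.0524  0.2434] [-0.001 -0.017  1.   ]
0.45 0.2 [ 0.5571 -0.0379  0.2237] [0.007 0.179 0.984]
0.62 0.2 [ 0.5575 -0.0287  0.2046] [0.013 0.343 0.939]
lens [[0.5640897  0.15168803 0.27396331]]
[[0.939, 0.344, -0.0], [0.344, -0.939, 0.002], [0.0, -0.002, -1.0]]
```

The fit is good (residuals 1 px or less). The boom is about 0.25 and the paddle face centre is at (0.5565, -0.056, 0.255). Next I shut the fingers, rise 80 mm, and turn the tool so its x axis lies along the arm.

>>> play_rows(
  motion=[
    [0,0,-0.1,0,0,-0.075,0],
    [0,0,-0.2,0,0,-0.15,0],
    [0,0,-0.3,0,0,-0.226,0],
    [0,0,-0.4,0,0,-0.301,0],
    [0,0,-0.5,0,0,-0.376,0],
    [0,0,-0.6,0,0,-0.452,0],
    [0,0,-0.7,0,0,-0.527,0],
    [0,0,-0.8,0,0,-0.602,0],
    [0,0,-0.9,0,0,-0.678,0],
    [0,0,-1,0,0,-0.753,0],
  ],
)

```text
clock: 0.93
tool_pos: [0.1976, -0.5397, 0.3435]
tcp_rot: [0.718, 0.696, 0.0, -0.0]
ft_force: [-0.3, -0.3, 0.3]
finger_gap: 0.0236
finger_force: 0.0
```

>>> play_rows(
  motion=[
    [0.1,0.07,0,0,0,0,0],
    [0.2,0.14,0,0,0,0,0],
    [0.3,0.21,0,0,0,0,0],
    [0.4,0.28,0,0,0,0,0],
    [0.5,0.35,0,0,0,0,0],
    [0.6,0.42,0,0,0,0,0],
    [0.7,0.49,0,0,0,0,0],
    [0.8,0.56,0,0,0,0,0],
    [0.9,0.63,0,0,0,0,0],
    [1,0.7,0,0,0,0,0],
  ],
)

```text
clock: 1.77
tool_pos: [0.2572, -0.4613, 0.3437]
tcp_rot: [0.72, 0.694, -0.0, 0.0]
ft_force: [-0.1, 0.7, 0.0]
finger_gap: 0.0001
finger_force: 0.0
```

>>> play_rows(
  motion=[
    [0.1,0.07,0,0,0,0,0],
    [0.2,0.14,0,0,0,0,0],
    [0.3,0.21,0,0,0,0,0],
    [0.4,0.28,0,0,0,0,0],
    [0.5,0.35,0,0,0,0,0],
    [0.6,0.42,0,0,0,0,0],
    [0.7,0.49,0,0,0,0,0],
    [0.8,0.56,0,0,0,0,0],
    [0.9,0.63,0,0,0,0,0],
    [1,0.7,0,0,0,0,0],
  ],
)

```text
clock: 2.6
tool_pos: [0.3161, -0.3835, 0.3437]
tcp_rot: [0.72, 0.694, -0.0, 0.0]
ft_force: [-0.0, -0.2, 0.8]
finger_gap: 0.0004
finger_force: 0.0
```

>>> play_rows(
  motion=[
    [0.1,0.07,0,0,0,0,0],
    [0.2,0.14,0,0,0,0,0],
    [0.3,0.21,0,0,0,0,0],
    [0.4,0.28,0,0,0,0,0],
    [0.5,0.35,0,0,0,0,0],
    [0.6,0.42,0,0,0,0,0],
    [0.7,0.49,0,0,0,0,0],
    [0.8,0.56,0,0,0,0,0],
    [0.9,0.63,0,0,0,0,0],
    [1,0.7,0,0,0,0,0],
  ],
)

```text
clock: 3.43
tool_pos: [0.375, -0.3056, 0.3437]
tcp_rot: [0.72, 0.694, -0.0, 0.0]
ft_force: [-0.5, 0.6, 0.8]
finger_gap: 0.0004
finger_force: 0.0
```

>>> play_rows(
  motion=[
    [0.1,0.07,0,0,0,0,0],
    [0.2,0.14,0,0,0,0,0],
    [0.3,0.21,0,0,0,0,0],
    [0.4,0.28,0,0,0,0,0],
    [0.5,0.35,0,0,0,0,0],
    [0.6,0.42,0,0,0,0,0],
    [0.7,0.49,0,0,0,0,0],
    [0.8,0.56,0,0,0,0,0],
    [0.9,0.63,0,0,0,0,0],
    [1,0.7,0,0,0,0,0],
  ],
)

```text
clock: 4.27
tool_pos: [0.4339, -0.2278, 0.3437]
tcp_rot: [0.72, 0.694, 0.0, 0.0]
ft_force: [0.2, -0.2, -0.0]
finger_gap: 0.0006
finger_force: 0.0
```

>>> play_rows(
  motion=[
    [0.1,0.07,0,0,0,0,0],
    [0.2,0.14,0,0,0,0,0],
    [0.3,0.21,0,0,0,0,0],
    [0.4,0.28,0,0,0,0,0],
    [0.5,0.35,0,0,0,0,0],
    [0.6,0.42,0,0,0,0,0],
    [0.7,0.49,0,0,0,0,0],
    [0.8,0.56,0,0,0,0,0],
    [0.9,0.63,0,0,0,0,0],
    [1,0.7,0,0,0,0,0],
  ],
)

```text
clock: 5.1
tool_pos: [0.4929, -0.1499, 0.3437]
tcp_rot: [0.72, 0.694, 0.0, 0.0]
ft_force: [0.5, -0.3, -0.9]
finger_gap: 0.0004
finger_force: 0.0
```

>>> play_rows(
  motion=[
    [0.1,0.075,0,0,0,0,0],
    [0.2,0.15,0,0,0,0,0],
    [0.3,0.22,0,0,0,0,0],
    [0.4,0.3,0,0,0,0,0],
    [0.5,0.37,0,0,0,0,0],
    [0.6,0.45,0,0,0,0,0],
    [0.7,0.52,0,0,0,0,0],
    [0.8,0.6,0,0,0,0,0],
    [0.9,0.67,0,0,0,0,0],
    [1,0.74,0,0,0,0,0],
  ],
)

```text
clock: 5.93
tool_pos: [0.555, -0.0722, 0.3437]
tcp_rot: [0.72, 0.694, -0.0, -0.0]
ft_force: [-0.3, 0.1, -0.0]
finger_gap: 0.0006
finger_force: 0.0
```

```bash
cat > look.py <<'E'
import sys
from h import *
q=np.load("q.npy");o=get_obs();print(o['clock'],o['tool_pos'].round(4),o['tcp_rot'].round(3),o['ft_force'].round(1))
Rt=R.from_quat(o['tcp_rot']);tip=o['tool_pos']+Rt.apply([0,0,.025]);print("tip",tip.round(4))
b,a=(float(v) for v in sys.argv[2:4])
P=pawl(q,[0,0,0],b,a)[0];print("paddle-tip in tool",Rt.inv().apply(P-tip).round(4))
pd=np.array([[.016,.018,0],[.016,-.018,0],[-.016,-.018,0],[-.016,.018,0]])
ims=[]
for n,x,y,w,h in(("side",215,100,100,150),("wrist",0,0,560,420),("top",270,150,100,150)):
    p=camera_params(n);im=read_camera(n)[:,:,::-1].copy()
    k=3 if n!="wrist" else .7
    if n=="wrist":
        c=cv2.resize(im,(300,225));k=300/560
    else:c=cv2.resize(im[y:y+h,x:x+w],None,fx=2.5,fy=2.5,interpolation=cv2.INTER_CUBIC);k=2.5
    u=((proj(n,pawl(q,pd,b,a),p)-[x,y]+.5)*k).astype(int);cv2.polylines(c,[u],True,(0,0,255),1)
    v=((proj(n,tip,p)-[x,y]+.5)*k).astype(int)[0];cv2.circle(c,(int(v[0]),int(v[1])),3,(0,255,0),1)
    ims.append(cv2.copyMakeBorder(c,0,375-c.shape[0],0,0,cv2.BORDER_CONSTANT))
cv2.imwrite(sys.argv[1],np.hstack(ims))
E
python3 look.py pics/hov.png 0.253 0
```

```text
5.9333 [ 0.555  -0.0722  0.3437] [ 0.72   0.694 -0.    -0.   ] [-0.3  0.1 -0. ]
tip [ 0.555  -0.0722  0.3187]
paddle-tip in tool [0.0159 0.0008 0.0635]
```

View pics/hov.png

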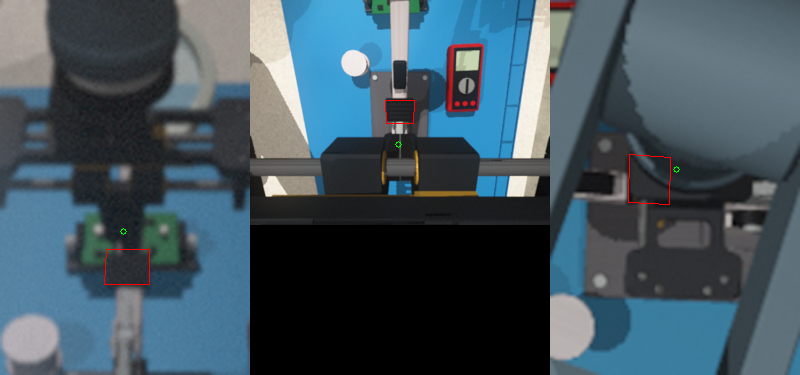

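The wrist crop shows the model outline right on the ribbed paddle at (400,111), with the fingertip 16 mm short of it. I'll move over it and stop 10 mm above.

>>> play_rows(
  motion=[
    [0.06,0.01,0,0,0,0,0],
    [0.12,0.01,0.08,0,0,0,0],
    [0.18,0.01,0.16,0,0,0,0],
    [0.23,0.01,0.24,0,0,0,0],
    [0.23,0.01,0.32,0,0,0,0],
    [0.23,0.01,0.4,0,0,0,0],
    [0.23,0.01,0.48,0,0,0,0],
    [0.23,0.01,0.56,0,0,0,0],
    [0.23,0.01,0.62,0,0,0,0],
    [0.23,0.01,0.67,0,0,0,0],
  ],
)

```text
clock: 6.92
tool_pos: [0.5557, -0.0547, 0.2893]
tcp_rot: [0.72, 0.694, -0.0, -0.0]
ft_force: [0.2, 0.9, -0.4]
finger_gap: 0.0006
finger_force: 0.0
```

```bash
cat > plan.py <<'E'
from h import *
q=np.load("q.npy");o=get_obs();Rt=R.from_quat(o['tcp_rot']);t=o['tool_pos'];print(t.round(4),o['ft_force'].round(1))
# tool aligned so z=-normal, tip at paddle centre
for b in(.253,.3,.35,.4,.45,.5,.55,.6,.62,.65):
    P=pawl(q,[0,0,0],b,.2)[0];n=pawl(q,[0,0,1],b,.2)[0]-P
    s=np.arcsin(np.dot(n,[np.cos(q[2]),np.sin(q[2]),0])) # tilt outward
    for f in(1,):
        c=P+.025*n;print(b,"shift/80",(Rt.inv().apply(c-t)/.08).round(3),"tilt/90deg",round(s/(np.pi/2),3))
# sign check: +turn about tool y tilts tool z toward
print(Rt.apply(R.from_rotvec([0,.2,0]).apply([0,0,1])))
E
python3 plan.py
```

```text
[ 0.5557 -0.0547  0.2893] [ 0.2  0.9 -0.4]
0.253 shift/80 [0.023 0.01  0.261] tilt/90deg -0.011
0.3 shift/80 [0.086 0.01  0.317] tilt/90deg 0.019
0.35 shift/80 [0.149 0.01  0.379] tilt/90deg 0.051
0.4 shift/80 [0.209 0.01  0.444] tilt/90deg 0.083
0.45 shift/80 [0.266 0.01  0.513] tilt/90deg 0.115
0.5 shift/80 [0.32  0.01  0.584] tilt/90deg 0.146
0.55 shift/80 [0.369 0.01  0.658] tilt/90deg 0.178
0.6 shift/80 [0.415 0.01  0.734] tilt/90deg 0.21
0.62 shift/80 [0.433 0.01  0.765] tilt/90deg 0.223
0.65 shift/80 [0.457 0.01  0.812] tilt/90deg 0.242
[ 0.00679261  0.19870775 -0.98003525]
```

>>> play_rows(
  motion=[
    [0,0.01,0.05,0,0,0,0],
    [0,0.01,0.09,0,0,0,0],
    [0.01,0.01,0.12,0,0,0,0],
    [0.01,0.01,0.15,0,0,0,0],
    [0.02,0.01,0.18,0,0,0,0],
    [0.02,0.01,0.21,0,0,0,0],
    [0.02,0.01,0.24,0,0,0,0],
    [0.02,0.01,0.26,0,0,0,0],
    [0.02,0.01,0.28,0,0,0,0],
    [0.02,0.01,0.28,0,0,0,0],
  ],
)

```text
clock: 7.75
tool_pos: [0.5573, -0.0511, 0.2695]
tcp_rot: [0.72, 0.694, 0.002, -0.0]
ft_force: [-2.8, 9.2, 11.2]
finger_gap: 0.0001
finger_force: 5.7
```

```bash
python3 plan.py; python3 look.py pics/press.png 0.27 0.2
```

```text
[ 0.5573 -0.0511  0.2695] [-2.8  9.2 11.2]
0.253 shift/80 [-0.022 -0.008  0.014] tilt/90deg -0.011
0.3 shift/80 [ 0.04  -0.008  0.069] tilt/90deg 0.019
0.35 shift/80 [ 0.103 -0.008  0.132] tilt/90deg 0.051
0.4 shift/80 [ 0.163 -0.008  0.197] tilt/90deg 0.083
0.45 shift/80 [ 0.22  -0.008  0.266] tilt/90deg 0.115
0.5 shift/80 [ 0.273 -0.008  0.337] tilt/90deg 0.146
0.55 shift/80 [ 0.323 -0.008  0.411] tilt/90deg 0.178
0.6 shift/80 [ 0.369 -0.008  0.487] tilt/90deg 0.21
0.62 shift/80 [ 0.386 -0.008  0.518] tilt/90deg 0.223
0.65 shift/80 [ 0.411 -0.009  0.566] tilt/90deg 0.242
[ 0.00916409  0.20145134 -0.97945565]
7.75 [ 0.5573 -0.0511  0.2695] [ 0.72   0.694  0.002 -0.   ] [-2.8  9.2 11.2]
tip [ 0.5573 -0.0511  0.2445]
paddle-tip in tool [-0.     -0.0007  0.0027]
```

View pics/press.png

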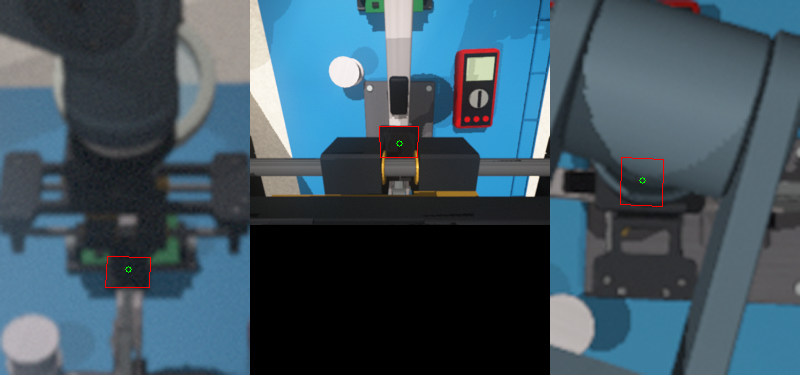

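The fingertips are centred on the paddle (green mark at (400,143) in the wrist crop) and pressing at 11 N, with some inward drag of about 9 N. Now I follow the paddle's arc down, biased slightly outward and tilting with it.

>>> play_rows(
  motion=[
    [0.04,0,0.02,0,0,0,0],
    [0.07,0,0.07,0,-0.02,0,0],
    [0.13,0,0.135,0,-0.05,0,0],
    [0.19,0,0.2,0,-0.08,0,0],
    [0.245,0,0.27,0,-0.115,0,0],
    [0.3,0,0.34,0,-0.146,0,0],
    [0.35,0,0.415,0,-0.178,0,0],
    [0.395,0,0.49,0,-0.21,0,0],
    [0.41,0,0.52,0,-0.223,0,0],
    [0.42,0,0.54,0,-0.223,0,0],
  ],
)

```text
clock: 8.73
tool_pos: [0.5593, -0.0203, 0.2298]
tcp_rot: [0.708, 0.683, -0.127, 0.125]
ft_force: [-13.5, -1.5, 35.0]
finger_gap: 0.0006
finger_force: 15.9
```

```bash
python3 plan.py; python3 look.py pics/down.png 0.62 0.2
```

```text
[ 0.5593 -0.0203  0.2298] [-13.5  -1.5  35. ]
0.253 shift/80 [-0.552 -0.018 -0.309] tilt/90deg -0.011
0.3 shift/80 [-0.474 -0.018 -0.279] tilt/90deg 0.019
0.35 shift/80 [-0.393 -0.018 -0.243] tilt/90deg 0.051
0.4 shift/80 [-0.313 -0.018 -0.203] tilt/90deg 0.083
0.45 shift/80 [-0.236 -0.018 -0.159] tilt/90deg 0.115
0.5 shift/80 [-0.161 -0.019 -0.111] tilt/90deg 0.146
0.55 shift/80 [-0.089 -0.019 -0.059] tilt/90deg 0.178
0.6 shift/80 [-0.019 -0.019 -0.004] tilt/90deg 0.21
0.62 shift/80 [ 0.008 -0.019  0.019] tilt/90deg 0.223
0.65 shift/80 [ 0.048 -0.019  0.054] tilt/90deg 0.242
[-0.00176023 -0.1574825  -0.98752021]
8.7333 [ 0.5593 -0.0203  0.2298] [ 0.708  0.683 -0.127  0.125] [-13.5  -1.5  35. ]
tip [ 0.5591 -0.029   0.2063]
paddle-tip in tool [ 0.0009 -0.0016  0.0015]
```

View pics/down.png

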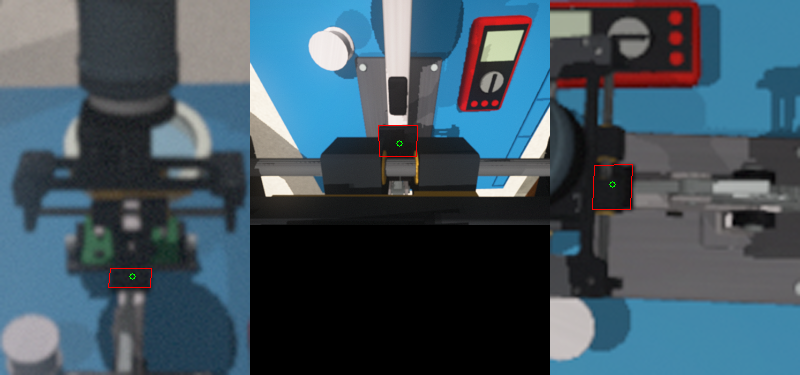

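The arm is at its stop: 35 N reaction, and the paddle outline at boom 0.62 matches in the top crop at (612,187). I hold briefly, then release along the paddle's normal.

>>> play_rows(
  motion=[
    [0,0,0,0,0,0,0],
    [0,0,0,0,0,0,0],
    [0,0,-0.04,0,0,0,0],
    [0,0,-0.1,0,0,0,0],
    [0,0,-0.2,0,0,0,0],
    [0,0,-0.35,0,0,0,0],
    [0,0,-0.5,0,0,0,0],
    [0,0,-0.65,0,0,0,0],
    [0,0,-0.8,0,0,0,0],
    [0,0,-0.8,0,0,0,0],
  ],
)

```text
clock: 9.72
tool_pos: [0.5601, 0.0034, 0.2878]
tcp_rot: [0.709, 0.683, -0.124, 0.123]
ft_force: [0.2, -0.3, 0.3]
finger_gap: 0.0003
finger_force: 0.0
```

```bash
python3 look.py pics/end.png 0.62 0.03
```

```text
9.7167 [0.5601 0.0034 0.2878] [ 0.709  0.683 -0.124  0.123] [ 0.2 -0.3  0.3]
tip [ 0.5599 -0.0052  0.2644]
paddle-tip in tool [-0.0046 -0.0018  0.0541]
```

View pics/end.png

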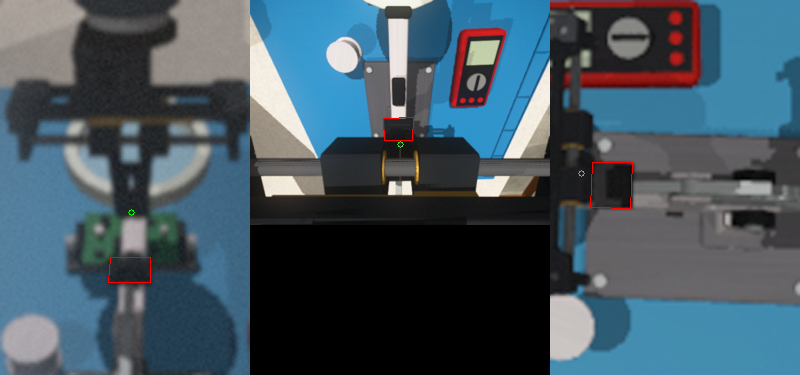

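The released paddle lies on the outline for boom 0.62 / pawl 0.03 in all three views (wrist crop (398,129)). The fingers are clear by 54 mm with no force, so I'm handing in.

```bash
python3 -c "from cell import *;print(job_done())"
```

```text
the job is handed in; nothing more can be done
None
```

I pushed the magnifier arm down to its level stop with the paddle held pressed, then let go. The last camera views match a level arm with the pawl back in the teeth, and the job is handed in; it returned no verdict.

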